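# Ready the glaze warmer: hood to 60 degrees, pot covered

### The job

Get the glaze warmer ready to preheat: first raise its stiff red hood to 60 degrees from closed, where it stays by itself over the pot to keep flying sugar off. Then, with the hood standing there, take the loose steel cover by its knob and lower it gently onto the pot's rim so that it sits seated and level. Leave the other things on the table where they are.

Things in the scene. Friction and masses are not known exactly. Their poses are not given: they have to be found in the camera images.
- warmer: Glaze warmer, grey box 220 x 220 mm fixed to the table, steel deck 60 mm high. Origin: centre of its underside, right under the pot's centre. x points from its front (knobs, tab side) to the hinge side, z up; turned about z by up to 0.35 rad. Beside each hinge end a black disc has ticks at 0, 30, 60 (red) and 90 degrees; the hood's underside lines up with the red one at 60.
- well_rim (a point): Centre of the pot's mouth at the top of its rim, 66 mm above the table, axes as the warmer's. The round rim stands 6 mm above the deck, 120 mm outside and 110 mm inside diameter; the pot is empty, 49 mm deep inside.
- hood (a joint): Angle of the red hood (plate 216 x 216 x 16 mm, 0.28 to 0.44 kg) in rad: 0 closed, level over the deck; grows as the front edge rises; 1.047 is 60 degrees; stop at 1.75. Starts nearly closed. Stiff hinge (0.8 N m friction; 4 to 6 N up at the tab): it stays where left. At 60 degrees it overhangs the pot's far half, so an upright gripper does not fit over the pot.
- hood_hinge (a point): Middle of the hinge axis, on the warmer's far top edge, 110 mm from the pot centre along the warmer's x, 68 mm above the table. Axes as the warmer's; the hinge axis runs along y, in the plane of the hood's underside. At 60 degrees the hood's front edge is 190 mm above it: work under it with the tool leaning 24 to 40 degrees (fingers down and towards the hinge).
- hood_tab (a point): Grip point in the black pull tab in the middle of the hood's front edge. The tab is 24 mm wide along the hinge, 14 mm thick, 219 to 263 mm from the hinge axis. The point is 248 mm from the axis and, with the hood closed, 8 mm above it, mid-thickness. Turns with the hood: x points to the hinge, y along the axis. Pinched by its sides from above, the tab can turn between the pads.
- cover: Loose round steel cover, 0.19 to 0.31 kg, 132 mm diameter; origin at the centre of its underside, z up. Below: a plug 100 mm diameter, 8 mm deep, that enters the pot's mouth (5 mm play all round); above it a disc 5 mm thick that rests on the rim; on top a knob. It starts lying flat on the table on its plug, left or right of the warmer.
- cover_seat (a point): Centre of the cover disc's underside, 8 mm above the cover's origin: it coincides with well_rim when seated.
- cover_knob (a point): Grip point in the cover's black round knob, 40 mm above the cover's origin. The knob is an upright cylinder 26 mm in diameter, from 25 to 53 mm above the origin, on an 18 mm neck; the disc's top is at 13 mm.
- shaker: Bystander: loose sugar shaker, 72 mm diameter, 110 mm high, standing on the other side of the warmer from the cover. Origin under its centre.
- jar: Bystander: loose amber jar, 74 mm diameter, 100 mm high. Origin under its centre.
- bowl: Bystander: loose white bowl, 150 mm diameter, 65 mm high. Origin under its centre.
- spatula: Bystander: loose spatula lying flat on the table in front of the warmer, handle along its x.

How it is judged:
On the way, in this order (a step that is already met when the one before it is completed fails the run):
1. the hood is raised to 60 degrees (within 6) and at rest, the pot still uncovered (value of joint hood between 0.942 and 1.152 rad and velocity of joint hood between -0.03 and 0.03 rad/s and horizontal distance between cover_seat and well_rim above 0.08 m), for 0.3 s.
2. the cover sits seated and level on the pot's rim, the hood still at 60 degrees (within 6) (value of joint hood between 0.942 and 1.152 rad and horizontal distance between cover_seat and well_rim below 0.008 m and z of cover_seat in the frame of well_rim between -0.003 and 0.003 m and angle between cover's own z axis and vertical below 0.05 rad), for 0.2 s.
At the end, for the whole second after the job is handed in: The hood stands by itself at 60 degrees from closed, within 6 degrees (0.942 to 1.152 rad), and the cover lies at rest on the pot's rim: centred within 8 mm, its disc within 3 mm of the rim's height, level within 0.05 rad (all of step 2 and velocity of joint hood between -0.03 and 0.03 rad/s and linear speed of cover below 0.02 m/s); the robot touches nothing.
It fails at once if the cover is dropped or slammed onto the warmer (faster than 0.45 m/s close to the pot) (linear speed of cover above 0.45 m/s and horizontal distance between cover_seat and well_rim below 0.08 m and z of cover_seat in the frame of well_rim below 0.04 m).
It fails at once if another thing on the table is moved by more than 30 mm (distance of any of shaker, jar, bowl, spatula from where it was at the start of the episode above 0.03 m).
It also fails if it takes over 72 s, if anything falls off the work surface, if the arm or the gripper's body presses on something with over 40 N, if the wrist force passes 120 N, or if a joint passes its speed limit or range.

### The arm

A 6-joint arm with a two-finger parallel gripper is mounted at the origin on the work surface. World frame = base frame: x ahead of the robot, y to its left, z up, the work surface at z = 0. Lengths are in m, angles in rad, forces in N, time in s.
With the tool pointing down it reaches from about 0.25 to 0.8 m from the base axis. Payload 8.5 kg.
Tool frame: the origin (TCP) lies between the finger pads; the fingertips stand 14 mm ahead of it and the grasp point (between the pads) lies 5 mm behind it; z points along the fingers, y is the line along which they close (so a half turn about z gives the same grasp; the last joint's range is limited). The gripper opens to 85 mm and grips with 20 to 120 N. Pads are 22 mm wide; open, the fingers measure 114 mm over their backs; the gripper's body (76 mm by 85 mm) begins 54 mm behind the grasp point. The pads swing forward as they close: fully open they stand 13 mm farther back than shut.
Start: joints at [-1.104, 0.238, -0.013, 1.319, 0, 1.571], TCP at [0.236, -0.469, 0.245] pointing down, gripper open.
Joint ranges: [-2.66, 2.66], [-1.03, 1.9], [-1.14, 1.46], [-1.82, 2.27], [-1.45, 1.34], [-3.14, 3.14]. Speed limits (rad/s): [2.22, 2.22, 2.79, 3.14, 3.14, 3.14].

### API

Orientations are given as a unit quaternion [x, y, z, w].
In Python, from station import robot gives the robot as it stands.
- The arm moves only by the tool servo_tool, never from a script. Its argument "increments" is a list that holds one entry, the list of rows, each a list of 7 numbers: the shift along the world's x, y, z in m, then the turn, a rotation vector about the world's x, y, z in rad, then the opening, from -1 (shut) to 1 (fully open). In form: [[[dx, dy, dz, rx, ry, rz, grip], ...]]. A call has 1 to 8 rows; each row shifts and turns the commanded pose from where the row before left it; what a row does not reach is not made up. A row lasts 1/8 s, in which the tool goes at most 62.5 mm and 10.7 degrees, less where a joint would pass 70% of its speed; a pose out of reach is approached as far as the arm can. A call with a gripper value outside its range is refused whole. The fingers move at their own pace and stop on an object; "newtons" is the grip in N (left out, the last holds). Time passes only in rows, so rows that do not move let the fingers close. It gives the time, the measured TCP pose, the force, the opening and the grip force at its end, in the units of the state.
- robot.get_obs(): the state, without advancing time (a new reading comes with each control period).
- robot.snapshot(name): name is "scene" or "top"; returns a dict with "color" (400x640x3 uint8, red, green, blue), "z_map" (400x640 float32, m along the optical axis (not along the pixel's ray), 0 where there is no reading), "K" (3x3 intrinsics, pixels), "world_to_cam" (4x4, takes a point from world to camera coordinates). Camera axes: x right, y down, z forward; pixel columns grow to the right and rows downward; lengths in m; the calibration is good to about 2 mm. A picture is of the moment at which its call begins.
- robot.close_job(): hands the job in; it is judged then, once.
The state is a dict: "t": time; "joints": joint angles; "joint_velocities": joint speeds; "effort": joint torques, N m; "ee_pos": TCP position; "eef_rot": TCP orientation; "ft_force": force on the tool from outside, world axes, zero at the start; "torque": the same for the moment, N m; "finger_gap": finger opening in m; "finger_force": force on a finger pad.
Only numpy, scipy, OpenCV 4.12 (cv2) and the standard library are available. Lean on these libraries where they do the work, as an engineer would, in place of code of your own. Each camera call takes 0.05 s, during which the arm holds its last target. There are 200 camera calls.

## Working session

There is one attempt and no reset: what is moved stays moved. The work goes in short steps, Python scripts to look and compute and a tool call to move; the robot and the scene stay as the last step left them, time stands still between calls to the robot, and variables do not carry over. Pictures are saved under pics/ and viewed, at most 10 in all, crops included, and the job is handed in when it is done.

Besides the shell and the picture viewer there is one more tool, called after ">>>" by a JSON object that holds its "api" and its "payload", one argument or row to a line. servo_tool: Moves the arm, as the interface text tells. Its arguments: {"type":"object","properties":{"increments":{"type":"array"},"newtons":{"type":"number"}},"required":["increments"]}

```bash
mkdir -p pics; cat > h.py <<'E'
import numpy as np, cv2
from station import robot
def pts(s):
    z=s["z_map"].astype(float);K=s["K"];v,u=np.mgrid[:z.shape[0],:z.shape[1]]
    c=np.stack([(u-K[0,2])/K[0,0]*z,(v-K[1,2])/K[1,1]*z,z],-1)
    T=np.linalg.inv(s["world_to_cam"]);p=c@T[:3,:3].T+T[:3,3];p[z<=0]=np.nan
    return p
def save(s,n): cv2.imwrite("pics/"+n,s["color"][:,:,::-1])
E
python3 - <<'E'
from h import *
for n in("top","scene"):
    s=robot.snapshot(n);save(s,n+"0.png");np.savez(n+"0.npz",**s)
    T=np.linalg.inv(s["world_to_cam"]);print(n,T[:3,3],T[:3,2],s["K"][0])
print(robot.get_obs())
E
```

```text
top [ 0.36645023 -0.02049062  1.27731974] [ 0.15736186  0.00213171 -0.98753871] [415.30296553   0.         319.70759721]
scene [ 1.5015946 -0.3452648  0.7886561] [-0.74969755  0.28051352 -0.59938781] [487.57365571   0.         318.98528092]
{'t': 0.1, 'joints': array([-1.10398473e+00,  2.38733232e-01, -1.41678107e-02,  1.31922577e+00,
        2.08435355e-05,  1.57078473e+00]), 'joint_velocities': array([ 3.09703319e-03, -9.20404076e-04,  4.23320601e-03,  4.73288552e-04,
        3.40369313e-05, -5.90581042e-04]), 'effort': array([ 4.36767755e-05, -5.39723039e+01,  3.46997094e+01,  1.34200731e-02,
        2.97831775e-05,  1.46883150e-05]), 'ee_pos': array([ 0.23611266, -0.46849994,  0.24473622]), 'eef_rot': array([ 9.72882749e-01,  2.31297892e-01, -1.43722926e-04, -6.49616939e-04]), 'ft_force': array([ 0.23650564, -0.06749848,  0.09459871]), 'torque': array([-0.00610268,  0.03277456,  0.03714666]), 'finger_force': 0.0, 'finger_gap': 0.0855091386078165}
```

View pics/top0.png

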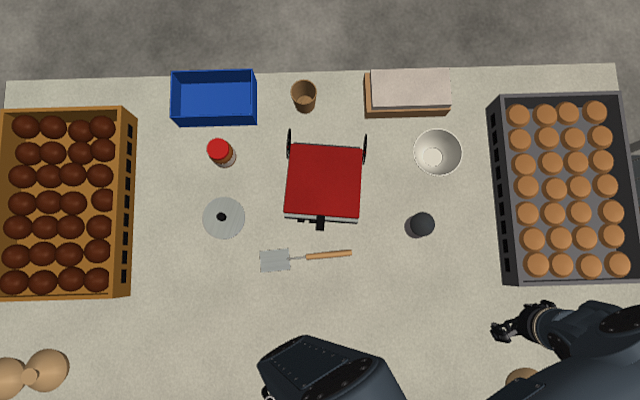

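View pics/scene0.png

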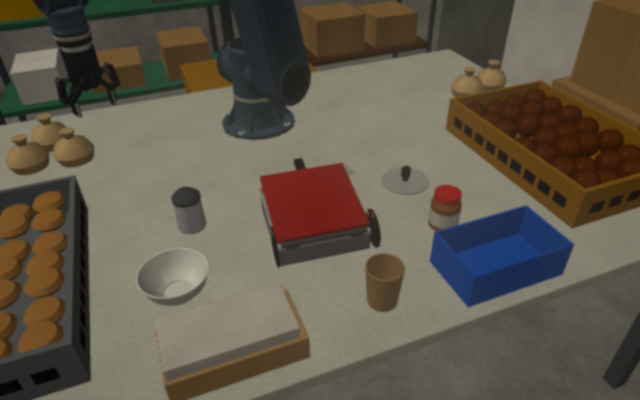

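The top view shows the hood around (324,182), its tab at (320,223), the cover at (224,218) with its knob at (221,216), the spatula at (305,257), the shaker at (420,225) and the jar with the red lid at (220,152). The scene view agrees: the hinge is on the side away from the robot.

```bash
python3 - <<'E'
from h import *
for n,box in(("top",(270,380,120,240)),("scene",(240,390,150,270))):
    s=dict(np.load(n+"0.npz"));p=pts(s);c=s["color"].astype(int)
    m=(c[...,0]>90)&(c[...,1]<50)&(c[...,2]<50);b=np.zeros_like(m);b[box[2]:box[3],box[0]:box[1]]=1
    m&=b; m=cv2.erode(m.astype(np.uint8),np.ones((3,3)))>0
    q=p[m];q=q[~np.isnan(q[:,0])]
    A=np.c_[q[:,:2],np.ones(len(q))];co=np.linalg.lstsq(A,q[:,2],rcond=None)[0]
    r=cv2.minAreaRect(q[:,:2].astype(np.float32));print(n,"hood n",len(q),"rect",r,"plane",co,"mean",q.mean(0),"std",(q[:,2]-A@co).std())
    # cover
    u=(180,265,180,250) if n=="top" else (370,440,155,205)
    P=p[u[2]:u[3],u[0]:u[1]].reshape(-1,3);P=P[~np.isnan(P[:,0])]
    d=P[(P[:,2]>.007)&(P[:,2]<.02)];k=P[(P[:,2]>.03)&(P[:,2]<.07)]
    kt=P[(P[:,2]>.047)&(P[:,2]<.07)]
    print(" disc",len(d),np.median(d[:,2]),cv2.minEnclosingCircle(d[:,:2].astype(np.float32)),"knob",len(k),k.mean(0),k[:,2].max(),"top",len(kt),kt.mean(0))
    print(" table z",np.nanmedian(p[330,150 if n=="top" else 420]) if 0 else p[240,200] if n=="top" else p[150,400])
s=dict(np.load("top0.npz"));p=pts(s)
for v in range(212,236,2): print(v,[("%.3f %.3f %.3f"%tuple(p[v,u]),s["color"][v,u].tolist()) for u in(312,320,326)])
for nm,(u,v) in dict(shaker=(424,222),jar=(220,146),bowl=(437,152)).items(): print(nm,p[v,u])
E
```

```text
top hood n 4796 rect ((0.6197742819786072, -0.030944153666496277), (0.206460639834404, 0.20896142721176147), 84.17945098876953) plane [-0.16044407  0.01834189  0.2022206 ] mean [ 0.6170725  -0.03084263  0.10264927] std 0.002200944073971035
 disc 1376 0.013485192198363638 ((0.5379745960235596, 0.2925191819667816), 0.13543295860290527) knob 72 [0.52597952 0.27848778 0.05080281] 0.058126400497725106 top 60 [0.52671782 0.27944065 0.05327466]
 table z [0.46240694 0.35283404 0.00288021]
scene hood n 5293 rect ((0.6248437166213989, -0.03512568771839142), (0.20710253715515137, 0.2052433043718338), 83.34390258789062) plane [-0.16255103  0.01763051  0.20504081] mean [ 0.63167882 -0.03862157  0.10167985] std 0.0015779340070428934
 disc 930 0.014996438745014606 ((0.4867488145828247, 0.3007359802722931), 0.11658482253551483) knob 109 [0.54274321 0.27092526 0.04757846] 0.0690665351448897 top 61 [0.54813684 0.27048359 0.05477842]
 table z [0.36881014 0.35154307 0.00506316]
212 [('0.523 0.004 0.121', [144, 31, 28]), ('0.523 -0.018 0.118', [146, 34, 30]), ('0.522 -0.035 0.122', [146, 31, 29])]
214 [(
[... 778 characters left out ...]
0.123', [18, 18, 19]), ('0.495 -0.035 -0.002', [184, 179, 162])]
228 [('0.490 0.008 -0.000', [182, 176, 159]), ('0.477 -0.017 0.124', [19, 18, 17]), ('0.488 -0.035 -0.001', [182, 176, 159])]
230 [('0.483 0.009 -0.001', [178, 173, 156]), ('0.472 -0.017 0.122', [71, 69, 62]), ('0.482 -0.035 -0.001', [182, 176, 159])]
232 [('0.477 0.009 0.001', [180, 175, 158]), ('0.477 -0.016 -0.002', [189, 182, 165]), ('0.476 -0.034 0.001', [181, 176, 159])]
234 [('0.471 0.009 0.000', [180, 175, 157]), ('0.471 -0.016 -0.003', [182, 176, 159]), ('0.470 -0.034 -0.001', [179, 173, 156])]
shaker [ 0.48701152 -0.31113464  0.10663712]
jar [0.73017091 0.27083795 0.09723289]
bowl [ 0.71713778 -0.39152724  0.00804698]
```

```bash
cat >> h.py <<'E'
def ray(s,uv,h):
    T=np.linalg.inv(s["world_to_cam"]);uv=np.atleast_2d(uv).astype(float)
    d=np.c_[uv,np.ones(len(uv))]@np.linalg.inv(s["K"]).T@T[:3,:3].T
    return T[:3,3]+d*((h-T[2,3])/d[:,2])[:,None]
E
python3 - <<'E'
from h import *
for n,(u0,u1,v0,v1) in(("top",(195,255,190,246)),("scene",(372,438,155,200))):
    s=dict(np.load(n+"0.npz"));c=s["color"][v0:v1,u0:u1]
    hsv=cv2.cvtColor(c,cv2.COLOR_RGB2HSV);g=hsv[...,2]
    dk=(g<70).astype(np.uint8)
    # metal: less yellow than table
    r=c.astype(int);bl=((r[...,0]-r[...,2]<8)&(g>60)).astype(np.uint8)|dk
    bl=cv2.morphologyEx(bl,cv2.MORPH_OPEN,np.ones((3,3)))
    for nm,m,h in(("knob",dk,.04),("disc",bl,.013)):
        k,l,st,ce=cv2.connectedComponentsWithStats(m);i=1+np.argmax(st[1:,4]);mm=(l==i).astype(np.uint8)
        ct=max(cv2.findContours(mm,0,1)[0],key=len)[:,0]
        if len(ct)<5: continue
        w=ray(s,ct+[u0,v0],h)[:,:2].astype(np.float32)
        print(n,nm,st[i],"circ",cv2.minEnclosingCircle(w),"ell",cv2.fitEllipse(w),"cent",ray(s,ce[i]+[u0,v0],h)[0])
E
```

```text
top knob [22 23  9  8 60] circ ((0.5283298492431641, 0.27995336055755615), 0.014565369114279747) ell ((0.5283371806144714, 0.2799442708492279), (0.021111879497766495, 0.02674271911382675), 157.91448974609375) cent [0.52832177 0.279941   0.04      ]
top disc [   9    8   41   41 1104] circ ((0.5288354754447937, 0.2796625792980194), 0.06555495411157608) ell ((0.5316287875175476, 0.27278366684913635), (0.10920575261116028, 0.13010472059249878), 124.55966186523438) cent [0.53251902 0.27081959 0.013     ]
scene knob [30 12  8 14 96] circ ((0.5362085700035095, 0.274674654006958), 0.033810604363679886) ell ((0.5320228338241577, 0.2750915288925171), (0.02041790448129177, 0.07112288475036621), 58.902252197265625) cent [0.53336389 0.27426797 0.04      ]
scene disc [30 12  8 14 96] circ ((0.5013923048973083, 0.29703253507614136), 0.035026367753744125) ell ((0.4970555901527405, 0.2974644601345062), (0.021154271438717842, 0.07368791103363037), 58.902259826660156) cent [0.49844501 0.29661118 0.013     ]
```

>>> {"api": "servo_tool", "payload": {
  "increments": [
    [[0.04, 0.05, 0.02, 0, 0, 0.15, -0.1], [0.04, 0.05, 0.02, 0, 0, 0.15, -0.1], [0.04, 0.05, 0, 0, 0, 0.15, -0.1]]
  ],
  "newtons": 40
}}

```text
t: 0.48
ee_pos: [0.351, -0.3259, 0.2836]
eef_rot: [0.896, 0.444, 0.0, 0.001]
ft_force: [0.9, -0.7, -0.3]
finger_gap: 0.0386
finger_force: 0.0
```

```bash
python3 -c "
from h import *
o=robot.get_obs();print(o['joints'],o['ee_pos'],o['eef_rot'],o['finger_gap'])"
```

```text
[-7.48494698e-01  1.46941924e-01 -3.24913290e-02  1.38938623e+00
  5.01136164e-05  1.47249764e+00] [ 0.35095192 -0.32594014  0.28362038] [8.95918754e-01 4.44216848e-01 3.73478743e-04 9.15487133e-04] 0.0386180889221174
```

>>> {"api": "servo_tool", "payload": {
  "increments": [
    [[0.016, 0.0375, -0.005, 0, 0, 0.18, 0.2], [0.016, 0.0375, -0.005, 0, 0, 0.18, 0.2], [0.016, 0.0375, -0.005, 0, 0, 0.18, 0.2], [0.016, 0.0375, -0.005, 0, 0, 0.18, 0.2], [0.016, 0.0375, -0.005, 0, 0, 0.18, 0.2], [0.016, 0.0375, -0.005, 0, 0, 0.18, 0.2], [0.016, 0.0375, -0.005, 0, 0, 0.18, 0.2], [0.016, 0.0375, -0.005, 0, 0, 0.18, 0.2]]
  ]
}}

```text
t: 1.48
ee_pos: [0.478, -0.0255, 0.2422]
eef_rot: [0.38, 0.925, -0.0, -0.0]
ft_force: [0.4, -0.4, -0.2]
finger_gap: 0.0512
finger_force: 0.0
```

>>> {"api": "servo_tool", "payload": {
  "increments": [
    [[0, 0, -0.015, 0, 0, 0.17, 0.2], [0, 0, -0.015, 0, 0, 0.17, 0.2], [0, 0, -0.015, 0, 0, 0.17, 0.2], [0, 0, 0, 0, 0, 0.17, 0.2], [0, 0, 0, 0, 0, 0, 0.2], [0, 0, 0, 0, 0, 0, 0.2]]
  ]
}}

```text
t: 2.22
ee_pos: [0.4779, -0.0268, 0.1976]
eef_rot: [0.054, 0.999, -0.0, 0.0]
ft_force: [0.5, 0.4, 0.4]
finger_gap: 0.0515
finger_force: 0.0
```

```bash
python3 -c "
from h import *
o=robot.get_obs();print(o['joints'],o['ee_pos'],o['eef_rot'],o['finger_gap'])
q=o['eef_rot'];from scipy.spatial.transform import Rotation as R;print(R.from_quat(q).as_matrix())
save(robot.snapshot('top'),'top1.png')
i=cv2.imread('pics/top1.png');cv2.imwrite('pics/top1c.png',cv2.resize(i[130:260,240:400],None,fx=4,fy=4))"
```

```text
[-5.60378361e-02  1.81153794e-01 -2.12630244e-01  1.17691524e+00
 -1.32552142e-04  5.24964582e-02] [ 0.47788313 -0.02684648  0.19760389] [ 5.42405187e-02  9.98527896e-01 -6.63618924e-05  4.84092380e-05] 0.051511727754713466
[[-9.94115928e-01  1.08321348e-01  8.94769422e-05]
 [ 1.08321336e-01  9.94115923e-01 -1.37779886e-04]
 [-1.03874956e-04 -1.27276917e-04 -9.99999987e-01]]
```

View pics/top1c.png

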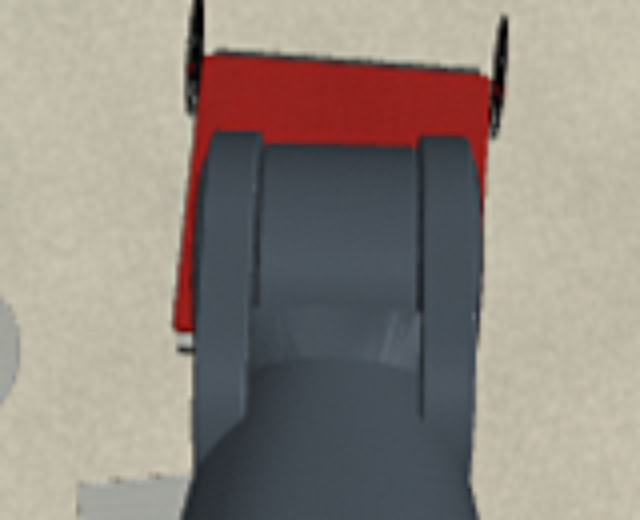

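The wrist hides the tab in this view, but the discs at crop (195,60) and (500,80) confirm the hinge line. I'll descend on the measured numbers.

>>> {"api": "servo_tool", "payload": {
  "increments": [
    [[0.0065, 0.0085, -0.02, 0, 0, 0, 0.2], [0, 0, -0.022, 0, 0, 0, 0.2], [0, 0, -0.022, 0, 0, 0, 0.2], [0, 0, -0.0215, 0, 0, 0, 0.2], [0, 0, 0, 0, 0, 0, 0.2]]
  ]
}}

```text
t: 2.9
ee_pos: [0.4833, -0.0183, 0.1111]
eef_rot: [0.053, 0.999, -0.0, -0.001]
ft_force: [0.5, 0.5, 0.6]
finger_gap: 0.0512
finger_force: 0.0
```

>>> {"api": "servo_tool", "payload": {
  "increments": [
    [[0, 0, 0, 0, 0, 0, -1], [0, 0, 0, 0, 0, 0, -1], [0, 0, 0, 0, 0, 0, -1], [0, 0, 0, 0, 0, 0, -1]]
  ],
  "newtons": 40
}}

```text
t: 3.4
ee_pos: [0.485, -0.0177, 0.113]
eef_rot: [0.052, 0.999, 0.001, 0.001]
ft_force: [-0.1, 5.4, 1.5]
finger_gap: 0.023
finger_force: 42.1
```

```bash
python3 - <<'E'
import numpy as np
H=np.array([.7285,-.0445]);f=np.array([-.9943,.1068])
prev=None
for a in np.linspace(.16,1.047,9):
    x=.250*np.cos(a)-.008*np.sin(a);z=.068+.250*np.sin(a)+.008*np.cos(a)
    p=np.r_[H+f*x,z-.005]
    print(round(a,3),p.round(4),None if prev is None else (p-prev).round(4));prev=p
E
```

```text
0.16 [ 0.4844 -0.0183  0.1107] None
0.271 [ 0.4911 -0.019   0.1376] [ 0.0067 -0.0007  0.0269]
0.382 [ 0.5008 -0.02    0.1636] [ 0.0097 -0.001   0.026 ]
0.493 [ 0.5132 -0.0214  0.1883] [ 0.0125 -0.0013  0.0247]
0.603 [ 0.5283 -0.023   0.2115] [ 0.0151 -0.0016  0.0232]
0.714 [ 0.5459 -0.0249  0.2328] [ 0.0176 -0.0019  0.0214]
0.825 [ 0.5657 -0.027   0.2521] [ 0.0198 -0.0021  0.0193]
0.936 [ 0.5875 -0.0294  0.2691] [ 0.0218 -0.0023  0.017 ]
1.047 [ 0.6111 -0.0319  0.2835] [ 0.0235 -0.0025  0.0144]
```

>>> {"api": "servo_tool", "payload": {
  "increments": [
    [[0.003, -0.0003, 0.0135, 0, 0, 0, -1], [0.0037, -0.0004, 0.0134, 0, 0, 0, -1], [0.0046, -0.0005, 0.0131, 0, 0, 0, -1], [0.0051, -0.0005, 0.0129, 0, 0, 0, -1], [0.006, -0.0006, 0.0125, 0, 0, 0, -1], [0.0065, -0.0007, 0.0122, 0, 0, 0, -1], [0.0072, -0.0008, 0.0118, 0, 0, 0, -1], [0.0079, -0.0008, 0.0114, 0, 0, 0, -1]]
  ]
}}

```text
t: 4.4
ee_pos: [0.5283, -0.0224, 0.2129]
eef_rot: [0.052, 0.999, 0.0, -0.001]
ft_force: [4.1, 3.2, -9.4]
finger_gap: 0.023
finger_force: 40.1
```

```bash
cat >> h.py <<'E'
def hood(n="scene"):
    s=robot.snapshot(n);p=pts(s);c=s["color"].astype(int)
    m=(c[...,0]>50)&(c[...,1]<.42*c[...,0])&(c[...,2]<.42*c[...,0])
    m=cv2.erode(m.astype(np.uint8),np.ones((3,3)))>0
    q=p[m];q=q[~np.isnan(q[:,0])]
    d=(q[:,:2]-[.7285,-.0445]);f=np.array([-.9943,.1068]);a=d@f;b=d@[.1068,.9943]
    k=(abs(b)<.12)&(a<.25)&(a>-.02)&(q[:,2]>.07);X=np.c_[a,q[:,2]][k]
    mu=np.median(X,0);vx,vy=np.linalg.svd(X-X.mean(0),full_matrices=0)[2][0]
    print(n,"hood n",k.sum(),"slope angle",np.arctan2(abs(vy),abs(vx)),"mean",X.mean(0),"maxz",np.percentile(X[:,1],99))
    return s
E
python3 -c "
from h import *
save(hood('scene'),'s2.png');hood('top');print(robot.get_obs()['joints'],robot.get_obs()['torque'])"
```

```text
scene hood n 7448 slope angle 0.5943224421819217 mean [0.07938199 0.14185247] maxz 0.19990993588608355
top hood n 205 slope angle 0.5964658711313524 mean [0.10440479 0.15785462] maxz 0.20409801901823707
[-4.29755203e-02  2.57410781e-01 -6.87224922e-02  1.24359326e+00
  8.12912642e-04  6.18321756e-02] [ 0.91729348  0.19996515 -0.12305594]
```

>>> {"api": "servo_tool", "payload": {
  "increments": [
    [[0.0085, -0.0009, 0.0109, 0, 0, 0, -1], [0.0091, -0.001, 0.0105, 0, 0, 0, -1], [0.0096, -0.001, 0.01, 0, 0, 0, -1], [0.0102, -0.0011, 0.0093, 0, 0, 0, -1], [0.0107, -0.0011, 0.0088, 0, 0, 0, -1], [0.0111, -0.0012, 0.0082, 0, 0, 0, -1], [0.0116, -0.0012, 0.0075, 0, 0, 0, -1], [0.0119, -0.0013, 0.0069, 0, 0, 0, -1]]
  ]
}}

```text
t: 5.5
ee_pos: [0.6099, -0.0313, 0.2841]
eef_rot: [0.052, 0.999, 0.0, -0.002]
ft_force: [-1.7, 4.0, -7.8]
finger_gap: 0.023
finger_force: 40.8
```

>>> {"api": "servo_tool", "payload": {
  "increments": [
    [[0, 0, 0, 0, 0, 0, -1], [0, 0, 0, 0, 0, 0, -1]]
  ]
}}

```text
t: 5.75
ee_pos: [0.6112, -0.0315, 0.2848]
eef_rot: [0.052, 0.999, 0.0, 0.001]
ft_force: [3.4, 4.4, -4.6]
finger_gap: 0.0233
finger_force: 41.4
```

```bash
python3 -c "
from h import *
save(hood('scene'),'s3.png');hood('top')"
```

```text
scene hood n 8558 slope angle 1.0282988079797555 mean [0.045367   0.17377655] maxz 0.2594311571886994
top hood n 21 slope angle 1.0145584778462702 mean [0.06953935 0.21092202] maxz 0.26274764994434574
```

View pics/s3.png

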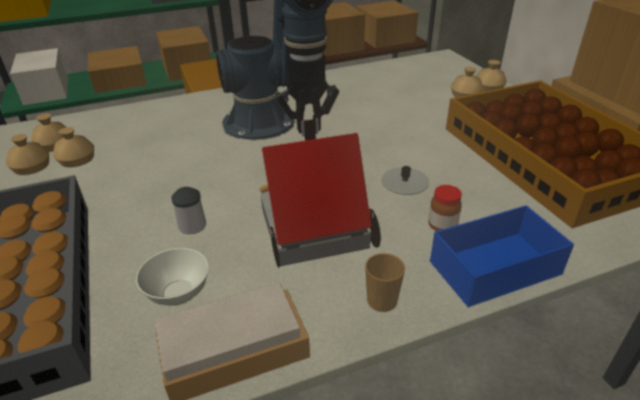

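The hood now stands at about 1.03 rad, clear of the other things. I'll release it and lift away.

>>> {"api": "servo_tool", "payload": {
  "increments": [
    [[0, 0, 0, 0, 0, 0, 0.0], [0, 0, 0, 0, 0, 0, 0.2], [0, 0, 0, 0, 0, 0, 0.2], [0, 0, 0.03, 0, 0, 0, 0.2], [0, 0, 0.04, 0, 0, 0, 0.2], [-0.01, 0.02, 0.02, 0, 0, 0, 0.3], [-0.03, 0.05, 0, 0, 0, 0, 0.3], [-0.03, 0.05, 0, 0, 0, 0, 0.3]]
  ]
}}

```text
t: 6.85
ee_pos: [0.5404, 0.089, 0.375]
eef_rot: [0.053, 0.999, -0.0, 0.0]
ft_force: [-0.0, 0.5, 0.6]
finger_gap: 0.0554
finger_force: 0.0
```

>>> {"api": "servo_tool", "payload": {
  "increments": [
    [[-0.02, 0.05, -0.01, -0.0185, -0.172, 0, 0.4], [-0.02, 0.05, -0.03, -0.0185, -0.172, 0, 0.4], [-0.02, 0.05, -0.03, -0.0185, -0.172, 0, 0.4], [0, 0.04, -0.03, 0, 0, 0, 0.4], [0, 0, -0.04, 0, 0, 0, 0.4], [0, 0, 0, 0, 0, 0, 0.4]]
  ]
}}

```text
t: 7.6
ee_pos: [0.4792, 0.2774, 0.2323]
eef_rot: [0.05, 0.966, -0.016, 0.254]
ft_force: [-0.0, 0.3, 0.5]
finger_gap: 0.0601
finger_force: 0.0
```

```bash
python3 - <<'E'
from h import *
from scipy.spatial.transform import Rotation as R
o=robot.get_obs();print(o['joints'],o['ee_pos'],o['finger_gap'],R.from_quat(o['eef_rot']).as_matrix().round(3).tolist())
s=hood('scene');save(s,'s4.png');t=hood('top');np.savez('top4.npz',**t)
cv2.imwrite('pics/top4c.png',cv2.resize(t['color'][130:260,190:390,::-1],None,fx=4,fy=4))
E
```

```text
[ 0.71871883  0.05091677 -0.39959906  0.75607511 -0.37296069  0.75180584] [0.47918044 0.27743799 0.23227831] 0.06010711488085474 [[-0.866, 0.104, 0.49], [0.088, 0.995, -0.056], [-0.493, -0.005, -0.87]]
scene hood n 8560 slope angle 1.0283911336878548 mean [0.04534147 0.17366489] maxz 0.25941232197650743
top hood n 1701 slope angle 1.0139471674296678 mean [0.06173747 0.1977221 ] maxz 0.26519660958373525
```

View pics/top4c.png

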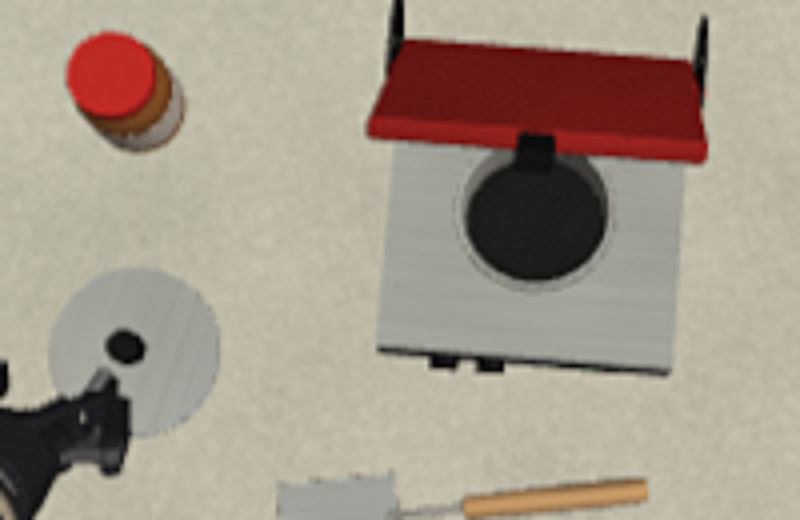

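The hood stays at about 1.02 rad. The open pot's rim spans crop x 458..615 with its bottom at y≈294. The cover disc's centre is near crop (135,352), and the gripper is not touching it.

```bash
python3 - <<'E'
from h import *
s=dict(np.load('top4.npz'))
P=lambda x,y:[x/4-.375+190,y/4-.375+130]
print("rim L,R,bottom",ray(s,[P(458,212),P(615,212),P(536,294)],.066).round(4))
print("deck corners",ray(s,[P(377,349),P(670,372)],.06).round(4))
print("cover",ray(s,[P(135,352),P(49,352),P(221,352),P(135,267)],.013).round(4))
print("knobtop",ray(s,[P(126,347)],.050).round(4))
c=s['color'];hsv=cv2.cvtColor(c,cv2.COLOR_RGB2HSV)
m=np.zeros(c.shape[:2],np.uint8);m[165:206,300:345]=(hsv[165:206,300:345,2]<90)
ct=max(cv2.findContours(m,0,1)[0],key=len)[:,0]
w=ray(s,ct,.066)[:,:2];lo=w[w[:,0]<np.median(w[:,0])]
print("inner",cv2.minEnclosingCircle(w.astype(np.float32)),w.min(0),w.max(0))
E
```

```text
rim L,R,bottom [[ 0.6192  0.0268  0.066 ]
 [ 0.6157 -0.0899  0.066 ]
 [ 0.5558 -0.0293  0.066 ]]
deck corners [[ 0.5191  0.0892  0.06  ]
 [ 0.4957 -0.1262  0.06  ]]
cover [[0.5282 0.2792 0.013 ]
 [0.5301 0.3453 0.013 ]
 [0.5262 0.2131 0.013 ]
 [0.5944 0.2797 0.013 ]]
knobtop [[0.5274 0.2771 0.05  ]]
inner ((0.6188660264015198, -0.03161099553108215), 0.054475851356983185) [ 0.56764634 -0.08336983] [0.67175136 0.0214036 ]
```

>>> {"api": "servo_tool", "payload": {
  "increments": [
    [[0.007, 0.003, -0.04, 0, 0, 0, 0.4], [0.006, 0.003, -0.045, 0, 0, 0, 0.4], [0, 0, -0.04, 0, 0, 0, 0.4], [0.01, -0.001, -0.018, 0, 0, 0, 0.4], [0.01, -0.001, -0.018, 0, 0, 0, 0.4], [0, 0, 0, 0, 0, 0, 0.4], [0, 0, 0, 0, 0, 0, 0.4]]
  ]
}}

```text
t: 8.57
ee_pos: [0.515, 0.2825, 0.0756]
eef_rot: [0.051, 0.965, -0.014, 0.257]
ft_force: [0.8, 0.3, 0.5]
finger_gap: 0.0595
finger_force: 0.0
```

>>> {"api": "servo_tool", "payload": {
  "increments": [
    [[0.005, -0.0015, -0.012, 0, 0, 0, 0.4], [0.005, -0.001, -0.013, 0, 0, 0, 0.4], [0.006, -0.001, -0.013, 0, 0, 0, 0.4], [0, 0, 0, 0, 0, 0, 0.4], [0, 0, 0, 0, 0, 0, 0.4]]
  ]
}}

```text
t: 9.2
ee_pos: [0.5301, 0.2788, 0.036]
eef_rot: [0.051, 0.965, -0.014, 0.256]
ft_force: [-0.2, 0.3, -1.0]
finger_gap: 0.0598
finger_force: 0.0
```

>>> {"api": "servo_tool", "payload": {
  "increments": [
    [[0, 0, 0, 0, 0, 0, 0], [0, 0, 0, 0, 0, 0, -0.3], [0, 0, 0, 0, 0, 0, -1], [0, 0, 0, 0, 0, 0, -1], [0, 0, 0, 0, 0, 0, -1]]
  ],
  "newtons": 50
}}

```text
t: 9.82
ee_pos: [0.5301, 0.279, 0.0365]
eef_rot: [0.051, 0.965, -0.014, 0.257]
ft_force: [-3.5, -0.3, 5.8]
finger_gap: 0.0245
finger_force: 48.7
```

```bash
python3 - <<'E'
from h import *
s=robot.snapshot('scene');save(s,'s5.png')
cv2.imwrite('pics/s5c.png',cv2.resize(s['color'][110:240,340:480,::-1],None,fx=4,fy=4))
E
```

```text
(no output)
```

View pics/s5c.png

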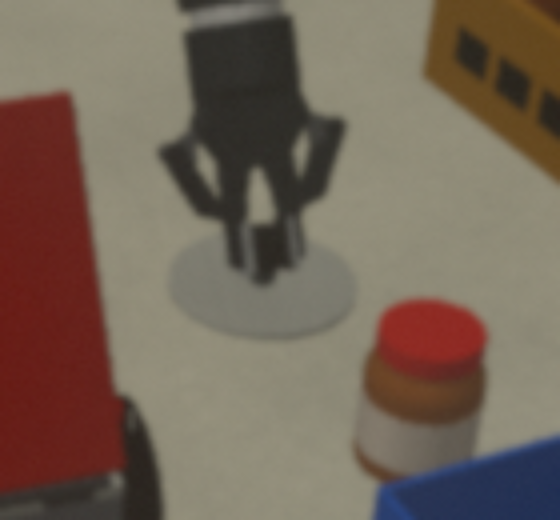

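The picture shows the pads holding the knob at crop (262,250) and the disc still flat. I'll lift it and carry it.

>>> {"api": "servo_tool", "payload": {
  "increments": [
    [[0, 0, 0.005, 0, 0, 0, -1], [0, 0, 0.015, 0, 0, 0, -1], [0, 0, 0.025, 0, 0, 0, -1], [0, 0, 0.025, 0, 0, 0, -1], [0, 0, 0.02, 0, 0, 0, -1], [0, 0, 0.01, 0, 0, 0, -1], [0, -0.01, 0, 0, 0, 0, -1], [0, -0.02, 0, 0, 0, 0, -1]]
  ]
}}

```text
t: 10.88
ee_pos: [0.5294, 0.2478, 0.1348]
eef_rot: [0.05, 0.965, -0.015, 0.256]
ft_force: [-0.1, 0.1, -2.7]
finger_gap: 0.0244
finger_force: 49.3
```

>>> {"api": "servo_tool", "payload": {
  "increments": [
    [[0, -0.03, 0, 0, 0, 0, -1], [0, -0.035, 0, 0, 0, 0, -1], [0, -0.04, 0, 0, 0, 0, -1], [0, -0.04, 0, 0, 0, 0, -1], [0, -0.04, 0, 0, 0, 0, -1], [0, -0.035, 0, 0, 0, 0, -1], [0, -0.025, 0, 0, 0, 0, -1], [0, -0.02, 0, 0, 0, 0, -1]]
  ]
}}

```text
t: 11.88
ee_pos: [0.5283, -0.0185, 0.1347]
eef_rot: [0.051, 0.965, -0.015, 0.255]
ft_force: [0.2, 0.4, -2.8]
finger_gap: 0.0244
finger_force: 49.4
```

>>> {"api": "servo_tool", "payload": {
  "increments": [
    [[0, -0.01, 0, 0, 0, 0, -1], [0, 0, 0, 0, 0, 0, -1], [0, 0, 0, 0, 0, 0, -1]]
  ]
}}

```text
t: 12.25
ee_pos: [0.5298, -0.0259, 0.1357]
eef_rot: [0.051, 0.965, -0.014, 0.256]
ft_force: [0.1, 0.2, -2.4]
finger_gap: 0.0246
finger_force: 49.4
```

```bash
cat > lev.py <<'E'
from h import *
import sys
o=robot.get_obs();print(o['joints'].round(3),o['ee_pos'].round(4),o['ft_force'].round(1),o['finger_gap'])
zl,tag=float(sys.argv[1]),sys.argv[2]
for n in('scene','top'):
    s=hood(n) ;p=pts(s);np.savez(n+tag+'.npz',**s);save(s,n+tag+'.png')
    e=o['ee_pos'];q=p.reshape(-1,3);c=s['color'].reshape(-1,3).astype(int)
    r=np.hypot(q[:,0]-e[0],q[:,1]-e[1])
    k=(r<.075)&(abs(q[:,2]-zl)<.018)&(c.min(1)>70)&(np.ptp(c,axis=1)<30)
    Q=q[k];A=np.c_[Q[:,:2]-e[:2],np.ones(len(Q))]
    if len(Q)>30:
        co=np.linalg.lstsq(A,Q[:,2],rcond=None)[0];print(n,len(Q),"plane slopes,z",co.round(4),"circ",cv2.minEnclosingCircle(Q[:,:2].astype(np.float32)),"rms",(Q[:,2]-A@co).std())
E
python3 lev.py 0.113 6
```

```text
[-0.027  0.025 -0.742  0.287 -0.04   0.067] [ 0.5298 -0.0259  0.1357] [ 0.1  0.2 -2.4] 0.02461661549310577
scene hood n 8582 slope angle 1.0282242374110557 mean [0.04562134 0.17418114] maxz 0.2603415808725485
top hood n 1700 slope angle 1.0137326225559944 mean [0.06182888 0.19791012] maxz 0.2651723577806742
top 722 plane slopes,z [-0.0017  0.0018  0.1125] circ ((0.5276409387588501, -0.023545637726783752), 0.06593287736177444) rms 0.002240797290259452
```

```bash
python3 - <<'E'
from h import *
i=cv2.imread('pics/top6.png')[150:250,260:380];cv2.imwrite('pics/t6c.png',cv2.resize(i,None,fx=5,fy=5))
E
```

```text
(no output)
```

View pics/t6c.png

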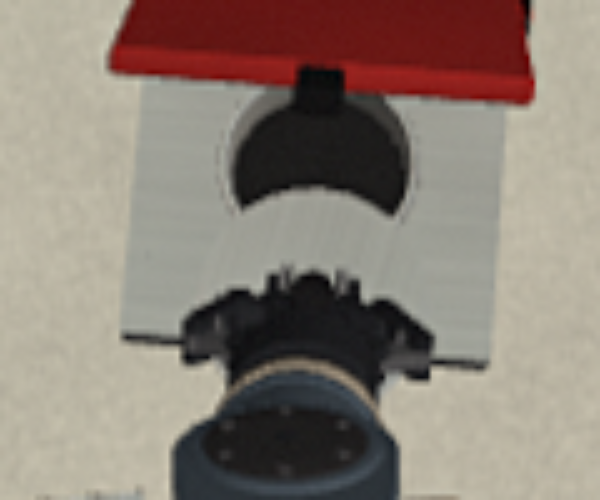

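The cover hangs level (slope about 0.002) in front of the open pot. In the crop the pot rim spans x 216..418 and the cover's top edge is at (312,187). Next I'll move it in under the hood.

>>> {"api": "servo_tool", "payload": {
  "increments": [
    [[0.006, 0, 0, 0, 0, 0, -1], [0.012, -0.001, 0, 0, 0, 0, -1], [0.015, -0.0015, 0, 0, 0, 0, -1], [0.016, -0.0015, 0, 0, 0, 0, -1], [0.016, -0.0015, 0, 0, 0, 0, -1], [0.014, -0.001, 0, 0, 0, 0, -1], [0.008, 0, 0, 0, 0, 0, -1], [0.002, 0, 0, 0, 0, 0, -1]]
  ]
}}

```text
t: 13.35
ee_pos: [0.6193, -0.0327, 0.1357]
eef_rot: [0.051, 0.965, -0.014, 0.256]
ft_force: [-0.6, 0.1, -3.1]
finger_gap: 0.0247
finger_force: 49.4
```

>>> {"api": "servo_tool", "payload": {
  "increments": [
    [[0, 0, -0.005, 0, 0, 0, -1], [0, 0, -0.008, 0, 0, 0, -1], [0, 0, -0.008, 0, 0, 0, -1], [0, 0, -0.005, 0, 0, 0, -1], [0, 0, 0, 0, 0, 0, -1], [0, 0, 0, 0, 0, 0, -1]]
  ]
}}

```text
t: 14.1
ee_pos: [0.6192, -0.0327, 0.1101]
eef_rot: [0.051, 0.965, -0.014, 0.256]
ft_force: [-0.4, -0.3, -1.8]
finger_gap: 0.0249
finger_force: 49.4
```

```bash
python3 lev.py 0.086 7; python3 - <<'E'
from h import *
i=cv2.imread('pics/top7.png')[140:240,260:380];cv2.imwrite('pics/t7c.png',cv2.resize(i,None,fx=5,fy=5))
E
```

```text
[-0.036  0.204 -0.61   0.239 -0.035  0.059] [ 0.6192 -0.0327  0.1101] [-0.4 -0.3 -1.8] 0.024866501629875717
scene hood n 8586 slope angle 1.0278392456644103 mean [0.04554644 0.17405908] maxz 0.2599851681472054
top hood n 1705 slope angle 1.0142327743643107 mean [0.06151695 0.19743221] maxz 0.26565551875798515
top 364 plane slopes,z [ 0.0103 -0.      0.0867] circ ((0.621026337146759, -0.033081963658332825), 0.0703965350985527) rms 0.0027581083868606507
```

View pics/t7c.png

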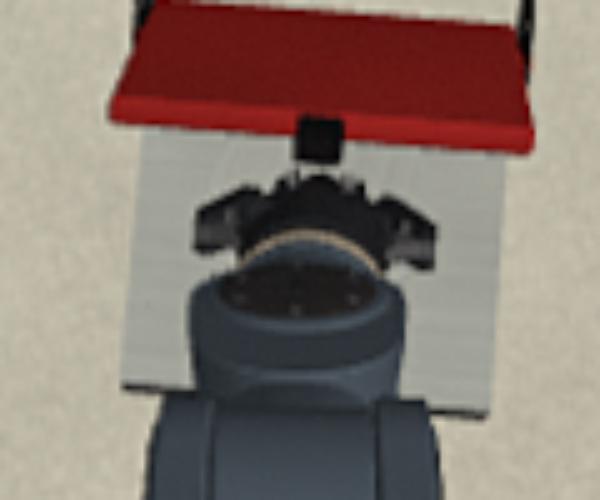

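The cover now hangs over the pot and hides the rim, with the hood edge well clear. I'll lower slowly and watch the force.

>>> {"api": "servo_tool", "payload": {
  "increments": [
    [[0, 0, -0.003, 0, 0, 0, -1], [0, 0, -0.003, 0, 0, 0, -1], [0, 0, -0.003, 0, 0, 0, -1], [0, 0, -0.002, 0, 0, 0, -1], [0, 0, 0, 0, 0, 0, -1]]
  ]
}}

```text
t: 14.82
ee_pos: [0.6189, -0.0327, 0.0987]
eef_rot: [0.051, 0.965, -0.014, 0.256]
ft_force: [0.5, 0.9, -3.2]
finger_gap: 0.0248
finger_force: 49.4
```

>>> {"api": "servo_tool", "payload": {
  "increments": [
    [[0, 0, -0.0015, 0, 0, 0, -1], [0, 0, -0.0015, 0, 0, 0, -1], [0, 0, -0.001, 0, 0, 0, -1], [0, 0, 0, 0, 0, 0, -1]]
  ]
}}

```text
t: 15.32
ee_pos: [0.6189, -0.0327, 0.0948]
eef_rot: [0.051, 0.965, -0.014, 0.256]
ft_force: [-0.7, 0.4, -2.0]
finger_gap: 0.0248
finger_force: 49.4
```

>>> {"api": "servo_tool", "payload": {
  "increments": [
    [[0, 0, -0.0008, 0, 0, 0, -1], [0, 0, -0.0007, 0, 0, 0, -1], [0, 0, 0, 0, 0, 0, -1]]
  ]
}}

```text
t: 15.7
ee_pos: [0.6196, -0.0328, 0.0945]
eef_rot: [0.051, 0.965, -0.014, 0.257]
ft_force: [-3.6, 0.6, 5.6]
finger_gap: 0.0247
finger_force: 50.6
```

The cover has made contact (+5.6 N up). I'll release it and back out along the tool axis.

>>> {"api": "servo_tool", "payload": {
  "increments": [
    [[0, 0, 0, 0, 0, 0, -0.2], [0, 0, 0, 0, 0, 0, 0.1], [0, 0, 0, 0, 0, 0, 0.3], [0, 0, 0, 0, 0, 0, 0.3], [-0.005, 0.0005, 0.009, 0, 0, 0, 0.3], [-0.01, 0.001, 0.018, 0, 0, 0, 0.3], [-0.015, 0.0015, 0.026, 0, 0, 0, 0.3], [-0.02, 0.002, 0.03, 0, 0, 0, 0.3]]
  ]
}}

```text
t: 16.7
ee_pos: [0.5682, -0.0277, 0.1774]
eef_rot: [0.051, 0.965, -0.014, 0.256]
ft_force: [0.3, 0.7, -1.2]
finger_gap: 0.0555
finger_force: 0.0
```

>>> {"api": "servo_tool", "payload": {
  "increments": [
    [[-0.04, 0.03, 0.03, 0, 0, 0, 0.3], [-0.04, 0.05, 0.02, 0, 0, 0, 0.3], [-0.03, 0.05, 0.02, 0, 0, 0, 0.3], [-0.02, 0.05, 0, 0, 0, 0, 0.3], [0, 0.05, 0, 0, 0, 0, 0.3], [0, 0.03, 0, 0, 0, 0, 0.3], [0, 0, 0, 0, 0, 0, 0.3], [0, 0, 0, 0, 0, 0, 0.3]]
  ]
}}

```text
t: 17.7
ee_pos: [0.4413, 0.2284, 0.2452]
eef_rot: [0.05, 0.965, -0.014, 0.256]
ft_force: [-0.2, -0.1, 0.2]
finger_gap: 0.0557
finger_force: 0.0
```

```bash
python3 - <<'E'
from h import *
hood('scene');s=hood('top');p=pts(s);q=p.reshape(-1,3);c=s['color'].reshape(-1,3).astype(int)
e=np.array([.6175,-.0315])
k=(np.hypot(*(q[:,:2]-e).T)<.064)&(abs(q[:,2]-.071)<.012)&(c.min(1)>60)
Q=q[k];A=np.c_[Q[:,:2]-e,np.ones(len(Q))];print(len(Q),np.linalg.lstsq(A,Q[:,2],rcond=None)[0])
cv2.imwrite('pics/t9c.png',cv2.resize(s['color'][130:250,250:400,::-1],None,fx=5,fy=5))
E
```

```text
scene hood n 8549 slope angle 1.0278310657188088 mean [0.0454121  0.17379979] maxz 0.259503912819569
top hood n 1705 slope angle 1.0141814747325446 mean [0.06152931 0.19738566] maxz 0.2654527759189366
1157 [-0.00148172  0.00220704  0.07128944]
```

View pics/t9c.png

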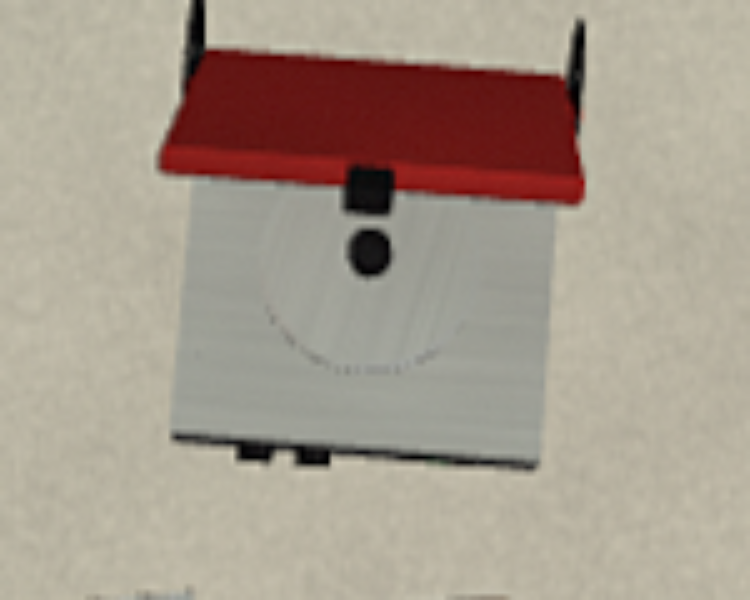

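The cover is seated: its disc top is 71.3 mm up against the expected 71, and it is level within 0.003 rad. The knob is at crop (370,252), and the hood is at about 1.02 rad with the gripper clear.

```bash
python3 -c "
from station import robot
print(robot.close_job())"
```

```text
the job is handed in; nothing more can be done
None
```

I handed the job in with the hood standing by itself at about 1.02 rad (58–59°) and the cover seated level on the pot's rim; no verdict came back, and I didn't re-measure the other things on the table at the end.

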